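# Hang the rail caddy and slide it to the pointer

### The arm

A 6-joint arm with a two-finger parallel gripper is mounted at the origin on a cart in front of the work surface, level with it; the furniture and walls round the work are solid. World frame = base frame: x ahead of the robot, y to its left, z up, the work surface at z = 0. Lengths are in m, angles in rad, forces in N, time in s.
With the tool pointing down it reaches from about 0.35 to 0.975 m from the base axis. Payload 7.1 kg.
Tool frame: the origin (TCP) lies between the finger pads; the fingertips stand 11 mm ahead of it and the grasp point (between the pads) lies 8 mm behind it; z points along the fingers, y is the line along which they close (so a half turn about z gives the same grasp; the last joint's range is limited). The gripper opens to 88 mm and grips with 3 to 60 N. Pads are 20 mm wide; open, the fingers measure 115 mm over their backs; the gripper's body (75 mm by 178 mm) begins 61 mm behind the grasp point.
Start: joints at [-1.161, 0.423, 1.63, -0, 1.089, -0.019], TCP at [0.26, -0.568, 0.234] pointing down, gripper open.
Joint ranges: [-3, 3], [-0.9, 2.11], [0.09, 2.58], [-1.31, 4.45], [0.11, 2.69], [-2.54, 2.54]. Speed limits (rad/s): [2.39, 2.39, 3.01, 3.14, 3.14, 3.14].

### API

Orientations are given as a unit quaternion [x, y, z, w].
In Python, from cell import sense, grab_frame, close_job gives the robot as it stands.
- The arm moves only by the tool move_arm, never from a script. Its arguments are lists of equal length, an entry for each row: "offset": the shift along the world's x, y, z in cm, a list of three; "dr": the turn, a rotation vector about the world's x, y, z in degrees, a list of three; "claw": the finger opening in cm, from 0 to 8.78. A call has exactly 10 rows; each row shifts and turns the commanded pose from where the row before left it; what a row does not reach is not made up. A row lasts 1/12 s, in which the tool goes at most 41.7 mm and 7.16 degrees, less where a joint would pass 70% of its speed; a pose out of reach is approached as far as the arm can. A call is refused whole if a number of a shift passes 4.17 or a number of a turn 7.16, either way. A call with a gripper value outside its range is refused whole. The fingers move at their own pace and stop on an object; "squeeze" is the grip in N (left out, the last holds). Time passes only in rows, so rows that do not move let the fingers close, or fill a call up. It gives the time, the measured TCP pose, the force, the opening and the grip force at its end, in the units of the state.
- sense(): the state, without advancing time (a new reading comes with each control period).
- grab_frame(name): name is "scene" or "top" or "wrist"; returns a dict with "pixels" (400x640x3 uint8, blue, green, red), "fovy" (degrees; the focal length in pixels is half the picture's height over the tangent of half this angle, whatever the lens; pixels are square), "cx", "cy" (the principal point, pixels), "rvec" (rotation vector, rad) and "tvec" (3), from world to camera coordinates, as OpenCV has them; the wrist camera has in their place "tool_from_camera" (4x4, takes a point from camera to tool coordinates, whose origin is the TCP and whose axes are the flange's). Camera axes: x right, y down, z forward; pixel columns grow to the right and rows downward; lengths in m; the calibration is good to about 2 mm. A picture is of the moment at which its call begins: read the wrist's pose just before it. There is no depth.
- close_job(): hands the job in; it is judged then, once.
The state is a dict: "clock": time; "joint_positions": joint angles; "qvel": joint speeds; "tau": joint torques, N m; "position": TCP position; "tcp_rot": TCP orientation; "force": force on the tool from outside, world axes, zero at the start; "moment": the same for the moment, N m; "finger_gap": finger opening in m; "finger_force": force on a finger pad.
Only numpy, scipy, OpenCV 4.12 (cv2) and the standard library are available. Lean on these libraries where they do the work, as an engineer would, in place of code of your own. Each camera call takes 0.05 s, during which the arm holds its last target. There are 200 camera calls.

### The job

Hang the small metal caddy on the upper rail of the wooden stand: hook it over the open stretch of rail at the right-hand end, where there is no shelf above, then slide it left along the rail, under the shelf, until the middle of its hook is in line with the metal pointer clipped to the shelf's front edge. Let go and leave it hanging there still, clear of the worktop; leave the coffee capsules and the espresso cup where they are.

Things in the scene. Friction and masses are not known exactly. Their poses are not given: they have to be found in the camera images.
- caddy: Loose metal caddy, 0.16 kg, standing on the worktop. Origin: centre of its underside; z up, front faces -x, hook at the back (+x). Open box 64 (x) x 60 (y) x 50 mm high; at its back a strap 26 mm wide in y (x = 32 to 36) rises to a hook that bends back to +x and down. Overall height 122 mm, back end of the hook at x = 69.
- caddy_grip (a point): Middle of the caddy's wooden grip fin, caddy frame (0, 0, 86) mm, same axes. The upright fin stands in front of the strap, above the box: 12 mm thick in y, x = -16 to 32, z = 68 to 104 (18 mm above the box's rim). It can be pinched across its 12 mm with the tool leaning in the caddy's xz plane.
- caddy_hook (a point): Where the rail's axis lies in the hook when the caddy hangs seated: caddy frame (49, 0, 112) mm, same axes. Inside of the hook: 26 mm gap (x = 36 to 62), top at z = 118; its lip reaches down to z = 88, so lift the hook over the rail by at least 32 mm.
- stand: Fixed wooden stand, 282 mm long in y, 98 mm deep, 208 mm high. Origin on the worktop under the middle of the rail; x to its back, y left along the rail. End boards 12 mm thick (front edges x = -12), left 184, right 170 mm high; back board from x = 74. A lower 12 mm rest bar (axis x = -2, z = 75), parallel to the rail, steadies the hanging caddy, which leans on it.
- rail_mid (a point): Middle of the rail's axis, stand frame (0, 0, 160) mm, same axes. Steel rail, 12 mm thick, along y from -129 to 129 mm. A shelf covers the left part: y = -45 to 141, x = -20 to 86, underside z = 184, top 198. Under it the hook cannot be lifted over the rail, and an upright gripper on the fin hits the shelf: lean its top towards the robot, about 27 degrees. Egg cup, tea light fixed on top.
- open_stretch (a point): Middle of the rail's open stretch, stand frame (0, -87, 160) mm, same axes. The stretch, y = -129 to -45, has nothing above it. The hook is 26 mm wide.
- mark_point (a point): The pointer: steel clip 18 mm wide on the shelf's front edge, 2.5 mm proud of it, with an upright pin and 11 mm ball rising 44 mm above the shelf's underside. Point: its middle at the shelf's lower front edge, stand frame (-20, y, 184) mm, y anywhere from 0 to 80; axes as the stand's. Fixed.
- capsule_a: Loose coffee capsule, gold, 37 mm across, 24 mm high, left of the work; origin centre of underside. Leave alone.
- capsule_b: Loose coffee capsule, green, 37 mm across, 24 mm high, left of the work. Leave alone.
- espresso_cup: Loose small white cup with a handle, 63x92x51 mm, at the front right. Leave alone.

How it is judged:
On the way:
1. the hook lies over the rail in the open stretch, seated (within 10 mm of its seat in height, 15 mm fore and aft) (y of caddy_hook in the frame of open_stretch between -0.034 and 0.034 m and z of caddy_hook in the frame of open_stretch between -0.01 and 0.01 m and x of caddy_hook in the frame of open_stretch between -0.015 and 0.015 m), for 0.2 s.
At the end, for the whole second after the job is handed in: The caddy hangs on the upper rail by its hook (hook seat within 10 mm below or 8 mm above, and 15 mm fore or aft, of the rail's axis), its hook's middle within 12 mm of the pointer along the rail, tilted less than 0.3 rad, at rest, carried by the stand (y of caddy_hook in the frame of mark_point between -0.012 and 0.012 m and z of caddy_hook in the frame of rail_mid between -0.01 and 0.008 m and x of caddy_hook in the frame of rail_mid between -0.015 and 0.015 m and angle between caddy's own z axis and vertical below 0.3 rad and linear speed of caddy below 0.02 m/s and contact force between caddy and stand above 0.5 N); the robot touches nothing.
It fails at once if a capsule or the espresso cup is moved by more than 30 mm (distance of any of capsule_a, capsule_b, espresso_cup from where it was at the start of the episode above 0.03 m).
It also fails if it takes over 48 s, if anything falls off the work surface, if the arm or the gripper's body presses on something with over 40 N, if the wrist force passes 120 N, or if a joint passes its speed limit or range.

## Working session

There is one attempt and no reset: what is moved stays moved. The work goes in short steps, Python scripts to look and compute and a tool call to move; the robot and the scene stay as the last step left them, time stands still between calls to the robot, and variables do not carry over. Pictures are saved under pics/ and viewed, at most 10 in all, crops included, and the job is handed in when it is done.

Besides the shell and the picture viewer there is one more tool, called after "Request:" as a command line: name --argument value ..., lists and objects as JSON in quotes. move_arm: Moves the arm, as the interface text tells. Its arguments: {"type":"object","properties":{"offset":{"type":"array"},"dr":{"type":"array"},"claw":{"type":"array"},"squeeze":{"type":"number"}},"required":["offset","dr","claw"]}

```bash
mkdir -p pics
cat > h.py <<'E'
import numpy as np, cv2
from cell import sense, grab_frame, close_job
from scipy.spatial.transform import Rotation as R
def cam(f):
    h=f["pixels"].shape[0]; fl=h/2/np.tan(np.radians(f["fovy"])/2)
    K=np.array([[fl,0,f["cx"]],[0,fl,f["cy"]],[0,0,1]])
    if "rvec" in f and f["rvec"] is not None:
        Rm=cv2.Rodrigues(np.array(f["rvec"],float))[0]; t=np.array(f["tvec"],float).ravel()
    else:
        s=f["s"]; T=np.eye(4); T[:3,:3]=R.from_quat(s["tcp_rot"]).as_matrix(); T[:3,3]=s["position"]
        M=np.linalg.inv(T@np.array(f["tool_from_camera"])); Rm=M[:3,:3]; t=M[:3,3]
    return K,Rm,t
def get(n):
    s=sense(); f=dict(grab_frame(n)); f["s"]=s; return f
def ray(c,u,v):
    K,Rm,t=c; return -Rm.T@t, Rm.T@np.linalg.solve(K,[u,v,1])
def onz(c,u,v,z):
    o,d=ray(c,u,v); return o+d*(z-o[2])/d[2]
def tri(c1,p1,c2,p2):
    P=[c[0]@np.c_[c[1],c[2]] for c in (c1,c2)]
    X=cv2.triangulatePoints(P[0],P[1],np.array(p1,float).reshape(2,1),np.array(p2,float).reshape(2,1)).ravel(); return X[:3]/X[3]
def proj(c,X):
    p=c[0]@(c[1]@np.array(X,float)+c[2]); return p[:2]/p[2]
E
python3 - <<'E'
from h import *
import pickle
d={}
for n in("scene","top","wrist"):
    f=get(n); d[n]=f; cv2.imwrite(f"pics/{n}0.png",f["pixels"])
    K,Rm,t=cam(f); print(n,f["fovy"],(-Rm.T@t).round(3),Rm[2].round(3))
pickle.dump(d,open("f0.pkl","wb"))
s=sense(); print({k:np.round(v,3) for k,v in s.items()})
E
```

```text
scene 52.666873012213046 [-0.    -0.603  0.45 ] [ 0.658  0.659 -0.364]
top 50.38404201778006 [ 0.321 -0.057  1.186] [ 0.187 -0.007 -0.982]
wrist 62.09063475525114 [ 0.327 -0.537  0.383] [-0.246 -0.11  -0.963]
{'clock': np.float64(0.15), 'joint_positions': array([-1.161,  0.424,  1.63 , -0.   ,  1.089, -0.019]), 'qvel': array([ 0.001, -0.003, -0.003, -0.002, -0.   ,  0.001]), 'tau': array([ 1.0000e-03, -5.4499e+01, -2.7392e+01,  6.4000e-02,  2.0000e-02,
       -0.0000e+00]), 'position': array([ 0.26 , -0.568,  0.233]), 'tcp_rot': array([ 0.977,  0.213, -0.   , -0.001]), 'force': array([-0.488,  0.259,  0.432]), 'moment': array([-0.032,  0.005, -0.041]), 'finger_force': np.float64(0.0), 'finger_gap': np.float64(0.088)}
```

View pics/scene0.png

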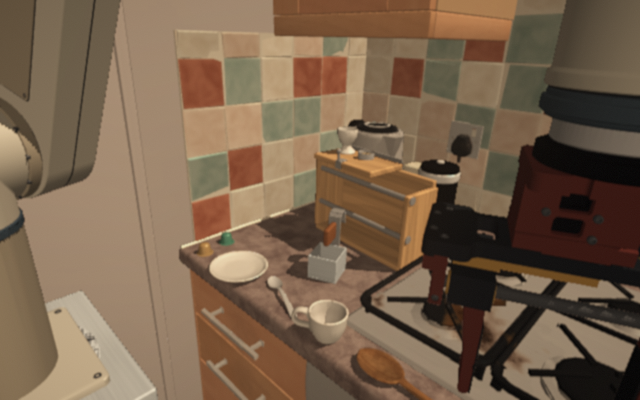

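View pics/top0.png

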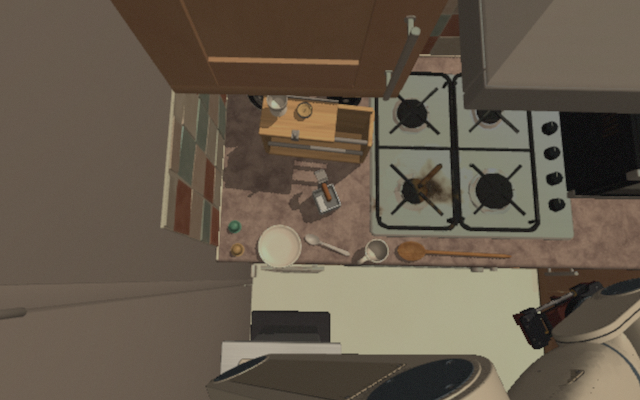

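The scene view shows the stand at (320–435, 150–265), the caddy at (310–347, 210–280) and the cup at (325, 320). The top view shows the shelf at (262–338, 97–140), the pointer near (295, 134), the rail ends near (280–365, 150) and the caddy at (327, 195). I'll zoom in on both.

Run:
```python
import pickle,cv2
d=pickle.load(open("f0.pkl","rb"))
for n,(x,y,w,h) in {"scene":(300,120,150,170),"top":(250,85,140,135)}.items():
    c=d[n]["pixels"][y:y+h,x:x+w]; s=600/h
    s=int(min(600/h,800/w)*2)/2
    c=cv2.resize(c,None,fx=s,fy=s,interpolation=cv2.INTER_CUBIC)
    for i in range(0,w,10):
        cv2.line(c,(int(i*s),0),(int(i*s),6 if (x+i)%50 else 18),(0,0,255),1)
    for i in range(0,h,10):
        cv2.line(c,(0,int(i*s)),(6 if (y+i)%50 else 18,int(i*s)),(0,0,255),1)
    print(n,s,c.shape); cv2.imwrite(f"pics/{n}_z.png",c)
```

```text
scene 3.5 (595, 525, 3)
top 4.0 (540, 560, 3)
```

View pics/scene_z.png

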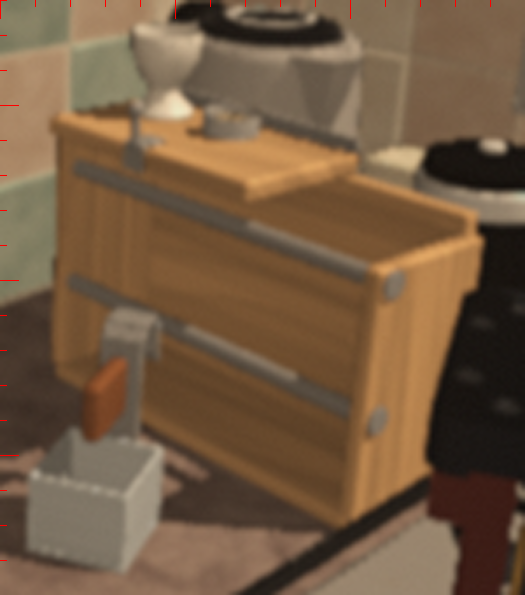

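View pics/top_z.png

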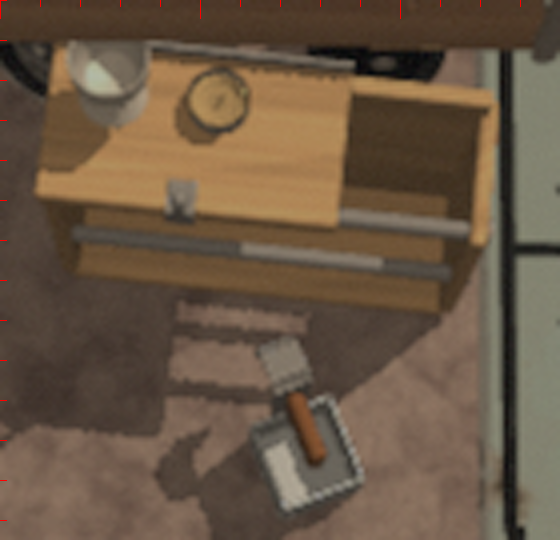

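The scene zoom shows the shelf's front-top corners at about (52,122) and (247,183), the pointer clip at (135,155), and the rail running from (80,165) to (375,272). The top zoom shows the shelf's front corners at (37,192) and (338,226), the clip at (180,210), the fin from (292,397) to (316,462), and the hook plate at (257–312, 335–392).

Run:
```python
from h import *
import pickle
d=pickle.load(open("f0.pkl","rb"))
cs,ct=cam(d["scene"]),cam(d["top"])
S=lambda u,v:(300+(u+.5)/3.5-.5,120+(v+.5)/3.5-.5)
T=lambda u,v:(250+(u+.5)/4-.5,85+(v+.5)/4-.5)
p=lambda n,X:print(n,(np.array(X)*1000).round(1))
L=onz(ct,*T(37,192),.198);Rr=onz(ct,*T(338,226),.198)
p("shelfL",L);p("shelfR",Rr);print("len",np.linalg.norm(L-Rr))
p("shelfL tri",tri(cs,S(54,123),ct,T(37,192)));p("shelfR tri",tri(cs,S(247,186),ct,T(338,226)))
yd=L-Rr; print("yaw shelf",np.degrees(np.arctan2(-yd[0],yd[1])))
a,b=onz(ct,*T(341,215),.163),onz(ct,*T(470,230),.163);p("railA",a);p("railB",b);yd=a-b;print("yaw",np.degrees(np.arctan2(-yd[0],yd[1])))
a,b=onz(ct,*T(76,233),.078),onz(ct,*T(449,272),.078);p("barA",a);p("barB",b);yd=a-b;print("yaw",np.degrees(np.arctan2(-yd[0],yd[1])),np.linalg.norm(yd))
yaw=np.arctan2(-(L-Rr)[0],(L-Rr)[1]); ex=np.array([np.cos(yaw),np.sin(yaw)]);ey=np.array([-ex[1],ex[0]])
o=(L[:2]+Rr[:2])/2-ex*-.020-ey*.048
p("stand origin",o)
tost=lambda X:np.array([(X[:2]-o)@ex,(X[:2]-o)@ey])*1000
for n,(u,v),z in[("clip bottom",(180,219),.19),("clip L",(166,212),.196),("clip R",(196,215),.196),("ball",(181,186),.2225)]:
    p(n+" top st",tost(onz(ct,*T(u,v),z))/1000)
# scene clip on front plane x=-22
for u,v in[(135,165),(124,150),(146,158),(137,105)]:
    q,dd=ray(cs,*S(u,v)); k=(-.0225-((q[:2]-o)@ex))/(dd[:2]@ex); X=q+k*dd; print("scene clip",tost(X).round(1),X[2].round(4))
# caddy
C=[onz(ct,*T(*c),.05) for c in[(252,435),(330,400),(362,472),(288,510)]]
for c in C:p("rim",c)
m=sum(C)/4;p("box centre",m);print([np.linalg.norm(C[i]-C[i-1]).round(4) for i in range(4)])
v=(C[0]-C[3])+(C[1]-C[2]);print("caddy yaw",np.degrees(np.arctan2(v[1],v[0])))
f1,f2=onz(ct,*T(294,397),.104),onz(ct,*T(316,460),.104);p("fin",f1);p("fin",f2);v=f1-f2;print("yaw fin",np.degrees(np.arctan2(v[1],v[0])),np.linalg.norm(v))
H=[onz(ct,*T(*c),.122) for c in[(257,348),(300,335),(312,380),(270,392)]];p("hook mean",sum(H)/4)
v=(H[0]-H[3])+(H[1]-H[2]);print("yaw hook",np.degrees(np.arctan2(v[1],v[0])))
p("fin tri top back",tri(cs,S(127,360),ct,T(294,397)))
```

```text
shelfL [665.1  58.8 198. ]
shelfR [ 647.6 -124.4  198. ]
len 0.1840428744219303
shelfL tri [667.2  59.7 191.4]
shelfR tri [ 647.4 -123.6  195.8]
yaw shelf -5.451794440648415
railA [ 666.4 -128.7  163. ]
railB [ 658.4 -209.9  163. ]
yaw -5.652773371813801
barA [678.4  45.2  78. ]
barB [ 656.5 -208.1   78. ]
yaw -4.943574566587522 0.25426991578028707
stand origin [671.7 -82.5]
clip bottom top st [-24.2  52.2]
clip L top st [-22.8  60.8]
clip R top st [-22.5  42.4]
ball top st [-14.5  52.1]
scene clip [-22.5  53.7] 0.1842
scene clip [-22.5  64.7] 0.1916
scene clip [-22.5  43.9] 0.1914
scene clip [-22.5  54.5] 0.2236
rim [546.7 -77.1  50. ]
rim [ 572.2 -130.    50. ]
rim [ 522.7 -152.2   50. ]
rim [ 495.6 -102.3   50. ]
box centre [ 534.3 -115.4   50. ]
[np.float64(0.057), np.float64(0.0588), np.float64(0.0543), np.float64(0.0568)]
caddy yaw 25.172323505190906
fin [ 561.8 -103.1  104. ]
fin [ 520.3 -117.8  104. ]
yaw fin 19.59062455588156 0.04397408162732682
hook mean [579.6 -96.1 122. ]
yaw hook 16.077692437282952
fin tri top back [ 563.9 -104.6  101.2]
```

```bash
cat >> h.py <<'E'
def plan(g,yaw,lean,back=0,n=10):
    """grasp point g (m) world, yaw/lean deg -> offsets cm, rotvec deg from the measured pose"""
    s=sense(); l=np.radians(lean); Rz=R.from_euler('z',yaw,degrees=True).as_matrix()
    z=Rz@[np.sin(l),0,-np.cos(l)]; y=Rz@[0,-1,0]; x=np.cross(y,z)
    M=np.c_[x,y,z]; t=np.array(g)+(.008-back)*z
    rv=np.degrees((R.from_matrix(M)*R.from_quat(s["tcp_rot"]).inv()).as_rotvec()); o=(t-s["position"])*100
    print("tcp target",t.round(4),"total",o.round(2),rv.round(2),"| per row/%d"%n,(o/n).round(3),(rv/n).round(3))
def grasp():
    s=sense(); M=R.from_quat(s["tcp_rot"]).as_matrix()
    print("t",s["clock"],"grasp",(s["position"]-.008*M[:,2]).round(4),"yaw",np.degrees(np.arctan2(-M[0,1]*-1,-M[1,1])).round(2),"lean",np.degrees(np.arctan2(M[2,0],-M[2,2])).round(2),"q",s["joint_positions"].round(2),"F",s["force"].round(2),"gap",s["finger_gap"].round(4),"ff",s["finger_force"].round(1))
E
python3 - <<'E'
from h import *
grasp(); plan([.5345,-.1145,.086],21.5,27,back=.1,n=20)
E
```

```text
Traceback (most recent call last):
  File "h.py", line 33, in grasp
    print("t",s["clock"],"grasp",(s["position"]-.008*M[:,2]).round(4),"yaw",np.degrees(np.arctan2(-M[0,1]*-1,-M[1,1])).round(2),"lean",np.degrees(np.arctan2(M[2,0],-M[2,2])).round(2),"q",s["joint_positions"].round(2),"F",s["force"].round(2),"gap",s["finger_gap"].round(4),"ff",s["finger_force"].round(1))
                                                                                                                                                                                                                                                       ^^^^^^^^^^^^^^^^^^^^^
AttributeError: 'float' object has no attribute 'round'
```

```bash
sed -i 's/s\["finger_gap"\].round(4)/round(s["finger_gap"],4)/; s/s\["finger_force"\].round(1)/round(s["finger_force"],1)/; s/s\["joint_positions"\].round(2)/np.round(s["joint_positions"],2)/; s/s\["force"\].round(2)/np.round(s["force"],2)/' h.py
python3 - <<'E'
from h import *
grasp(); plan([.5345,-.1145,.086],21.5,27,back=.1,n=20)
E
```

```text
t 0.15 grasp [ 0.2597 -0.568   0.2411] yaw 24.57 lean 0.0 q [-1.16  0.42  1.63 -0.    1.09 -0.02] F [-0.49  0.26  0.43] gap 0.0877 ff 0.0
tcp target [ 0.4956 -0.1298  0.168 ] total [23.59 43.82 -6.51] [ 10.5  -24.88  -3.03] | per row/20 [ 1.18   2.191 -0.326] [ 0.525 -1.244 -0.151]
```

Request:
move_arm --offset '[[1.18, 2.19, 0], [1.18, 2.19, 0], [1.18, 2.19, 0], [1.18, 2.19, 0], [1.18, 2.19, 0], [1.18, 2.19, 0], [1.18, 2.19, 0], [1.18, 2.19, 0], [1.18, 2.19, 0], [1.18, 2.19, 0]]' --dr '[[0.52, -1.24, -0.15], [0.52, -1.24, -0.15], [0.52, -1.24, -0.15], [0.52, -1.24, -0.15], [0.52, -1.24, -0.15], [0.52, -1.24, -0.15], [0.52, -1.24, -0.15], [0.52, -1.24, -0.15], [0.52, -1.24, -0.15], [0.52, -1.24, -0.15]]' --claw '[6, 6, 6, 6, 6, 6, 6, 6, 6, 6]'

```text
clock: 0.98
position: [0.3782, -0.3482, 0.2336]
tcp_rot: [0.973, 0.198, 0.116, -0.022]
force: [-0.4, 0.0, 0.4]
finger_gap: 0.0603
finger_force: 0.0
```

Request:
move_arm --offset '[[1.18, 2.19, 0], [1.18, 2.19, 0], [1.18, 2.19, 0], [1.18, 2.19, 0], [1.18, 2.19, 0], [1.18, 2.19, -1], [1.18, 2.19, -1], [1.18, 2.19, -1], [1.18, 2.19, -1], [1.18, 2.19, -1]]' --dr '[[0.52, -1.24, -0.15], [0.52, -1.24, -0.15], [0.52, -1.24, -0.15], [0.52, -1.24, -0.15], [0.52, -1.24, -0.15], [0.52, -1.24, -0.15], [0.52, -1.24, -0.15], [0.52, -1.24, -0.15], [0.52, -1.24, -0.15], [0.52, -1.24, -0.15]]' --claw '[6, 6, 6, 6, 6, 6, 6, 6, 6, 6]'

```text
clock: 1.82
position: [0.4962, -0.1294, 0.1833]
tcp_rot: [0.955, 0.181, 0.229, -0.042]
force: [1.0, 0.5, 0.1]
finger_gap: 0.0597
finger_force: 0.0
```

Run:
```python
from h import *
grasp(); f=get("wrist"); grasp(); plan([.5345,-.1145,.086],21.5,27,back=.1,n=1)
c=cam(f); im=f["pixels"].copy()
import pickle; pickle.dump(f,open("w1.pkl","wb"))
cr=np.array([np.cos(np.radians(21.5)),np.sin(np.radians(21.5))]);cy=np.array([-cr[1],cr[0]])
for x,y,z in[(-16,0,104),(32,0,104),(34,0,122),(69,0,122),(-32,-30,50),(-32,30,50)]:
    q=np.array([.5343,-.1150])+(x*cr+y*cy)/1000; u=proj(c,[*q,z/1000]); print((x,y,z),u.round(0)); cv2.drawMarker(im,tuple(int(i) for i in u.round()),(255,0,255),0,8,1)
cv2.imwrite("pics/w1.png",im)
```

```text
t 1.8167 grasp [ 0.4928 -0.1307  0.1904] yaw 21.45 lean 26.94 q [-0.48  0.25  2.15  0.72  0.54  0.13] F [1.01 0.49 0.06] gap 0.0597 ff 0.0
t 1.8667 grasp [ 0.492  -0.1276  0.1883] yaw 21.55 lean 26.88 q [-0.47  0.25  2.15  0.73  0.54  0.12] F [-2.28  1.7  -1.99] gap 0.0598 ff 0.0
tcp target [ 0.4956 -0.1298  0.168 ] total [ 0.03 -0.36 -1.31] [-0.05 -0.15 -0.05] | per row/1 [ 0.026 -0.356 -1.314] [-0.048 -0.152 -0.048]
(-16, 0, 104) [324. 232.]
(32, 0, 104) [324. 170.]
(34, 0, 122) [324. 160.]
(69, 0, 122) [324. 115.]
(-32, -30, 50) [357. 257.]
(-32, 30, 50) [290. 257.]
```

View pics/w1.png

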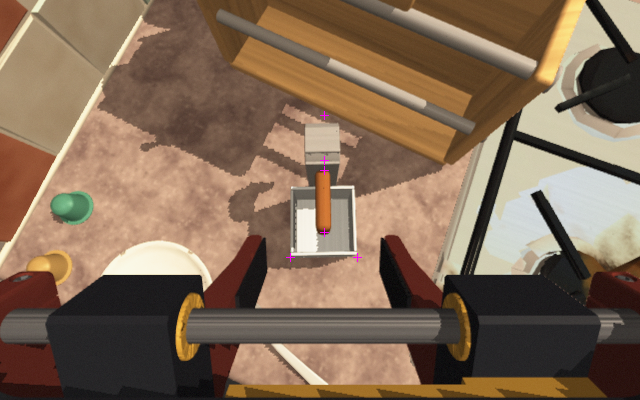

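The fin shows at (323, 170–232), on the projected points, so the caddy pose estimate is good. The next move descends and grips.

Request:
move_arm --offset '[[0.0, 0.0, -0.8], [0.0, 0.0, -0.7], [0.6, 0.24, -1.29], [0.6, 0.24, -1.29], [0.6, 0.24, -1.29], [0.6, 0.24, -1.29], [0.6, 0.24, -1.29], [0.6, 0.24, -1.29], [0.6, 0.24, -1.26], [0, 0, 0]]' --dr '[[0, 0, 0], [0, 0, 0], [0, 0, 0], [0, 0, 0], [0, 0, 0], [0, 0, 0], [0, 0, 0], [0, 0, 0], [0, 0, 0], [0, 0, 0]]' --claw '[6, 6, 6, 6, 6, 6, 6, 6, 6, 6]' --squeeze 25

```text
clock: 2.7
position: [0.5377, -0.1131, 0.0768]
tcp_rot: [0.956, 0.182, 0.228, -0.043]
force: [-0.5, 0.3, 0.7]
finger_gap: 0.06
finger_force: 0.0
```

Request:
move_arm --offset '[[0, 0, 0], [0, 0, 0], [0, 0, 0], [0, 0, 0], [0, 0, 0], [0, 0, 0], [0, 0, 0], [0, 0, 0], [0, 0, 0], [0, 0, 0]]' --dr '[[0, 0, 0], [0, 0, 0], [0, 0, 0], [0, 0, 0], [0, 0, 0], [0, 0, 0], [0, 0, 0], [0, 0, 0], [0, 0, 0], [0, 0, 0]]' --claw '[5, 4, 3, 2, 1.5, 1, 0.8, 0.8, 0.8, 0.8]'

```text
clock: 3.53
position: [0.538, -0.1137, 0.0789]
tcp_rot: [0.955, 0.181, 0.229, -0.042]
force: [-1.7, -1.4, 3.9]
finger_gap: 0.012
finger_force: 25.0
```

Run:
```python
from h import *
grasp();
```

```text
t 3.5333 grasp [ 0.5346 -0.115   0.086 ] yaw 21.47 lean 26.91 q [-0.4   0.5   2.12  1.11  0.36 -0.23] F [-1.73 -1.41  3.86] gap 0.012 ff 25.0
```

Run:
```python
from h import *
plan([.535,-.162,.181],-5.4,26.9,n=10)
plan([.6146,-.1644,.181],-5.4,26.9,n=10)
```

```text
tcp target [ 0.5386 -0.1623  0.1739] total [ 0.06 -4.87  9.5 ] [  0.14   0.03 -26.87] | per row/10 [ 0.006 -0.487  0.95 ] [ 0.014  0.003 -2.687]
tcp target [ 0.6182 -0.1647  0.1739] total [ 8.02 -5.11  9.5 ] [  0.14   0.03 -26.87] | per row/10 [ 0.802 -0.511  0.95 ] [ 0.014  0.003 -2.687]
```

Request:
move_arm --offset '[[0, 0, 0.5], [0, 0, 1], [0, 0, 1], [0, 0, 1], [0, 0, 1], [0, 0, 1], [0, 0, 1], [0, 0, 1], [0, 0, 1], [0, 0, 1]]' --dr '[[0, 0, 0], [0, 0, 0], [0, 0, 0], [0, 0, 0], [0, 0, 0], [0, 0, 0], [0, 0, 0], [0, 0, 0], [0, 0, 0], [0, 0, 0]]' --claw '[0.8, 0.8, 0.8, 0.8, 0.8, 0.8, 0.8, 0.8, 0.8, 0.8]'

```text
clock: 4.37
position: [0.5373, -0.1133, 0.1736]
tcp_rot: [0.956, 0.182, 0.228, -0.043]
force: [0.1, -0.2, -1.4]
finger_gap: 0.012
finger_force: 25.0
```

Request:
move_arm --offset '[[0, -0.6, 0], [0, -0.6, 0], [0, -0.6, 0], [0, -0.6, 0], [0, -0.6, 0], [0, -0.6, 0], [0, -0.6, 0], [0, -0.7, 0], [0, 0, 0], [0, 0, 0]]' --dr '[[0, 0, -3.4], [0, 0, -3.4], [0, 0, -3.4], [0, 0, -3.4], [0, 0, -3.4], [0, 0, -3.4], [0, 0, -3.4], [0, 0, -3.1], [0, 0, 0], [0, 0, 0]]' --claw '[0.8, 0.8, 0.8, 0.8, 0.8, 0.8, 0.8, 0.8, 0.8, 0.8]'

```text
clock: 5.2
position: [0.5374, -0.1621, 0.1732]
tcp_rot: [0.972, -0.045, 0.232, 0.012]
force: [0.2, 0.7, -2.9]
finger_gap: 0.0118
finger_force: 25.0
```

Run:
```python
from h import *
grasp(); f=get("wrist"); g=get("top")
import pickle; pickle.dump((f,g),open("w2.pkl","wb"))
plan([.6146,-.1644,.181],-5.4,26.9,n=10)
a=f["pixels"]; b=cv2.resize(g["pixels"][85:225,250:390],None,fx=2.8,fy=2.8,interpolation=cv2.INTER_CUBIC)
b=cv2.resize(g["pixels"][90:215,250:390],(448,400),interpolation=cv2.INTER_CUBIC)
cv2.imwrite("pics/w2.png",np.hstack([a[:,120:472],b]))
```

```text
t 5.2 grasp [ 0.5338 -0.1618  0.1803] yaw -5.3 lean 26.82 q [-0.38  0.29  2.11  0.43  0.31  0.9 ] F [ 0.22  0.72 -2.88] gap 0.0118 ff 25.0
tcp target [ 0.6182 -0.1647  0.1739] total [ 8.06 -0.25  0.05] [ 0.11 -0.07 -0.07] | per row/10 [ 0.806 -0.025  0.005] [ 0.011 -0.007 -0.007]
```

View pics/w2.png

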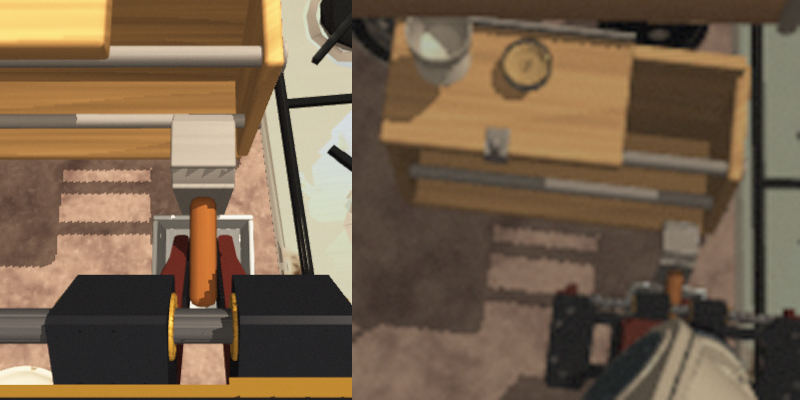

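The wrist view shows the rail at y≈54 between u=230 and 382, and the hook plate at u=292–356 with its far edge at v≈113. The caddy looks level and square to the rail.

Run:
```python
from h import *
import pickle
f,g=pickle.load(open("w2.pkl","rb")); c=cam(f); ct=cam(g)
p=lambda n,X:print(n,(np.array(X)*1000).round(1))
a,b=onz(c,240,54,.160),onz(c,372,56,.160); p("railL",a);p("railR",b)
# refine the rail rows: intensity profile
im=cv2.cvtColor(f["pixels"],cv2.COLOR_BGR2HSV)
for u in(245,300,370): print(u,[(v,int(im[v,u,1]),int(im[v,u,2])) for v in range(40,72,2)])
p("rail right end",onz(c,382,56,.160));p("shelf edge low",onz(c,230,54,.184))
zc=.1803-.086
H=[onz(c,u,v,zc+z) for u,v,z in[(293,118,.119),(356,116,.119),(296,157,.122),(354,157,.122)]]
for h in H:p("hook",h)
T=lambda u,v:(250+u*140/448,90+v*125/400)
p("hook top-cam", onz(ct,*T(683-352,236),zc+.122))
# predicted
ex=np.array([np.cos(np.radians(-5.3)),np.sin(np.radians(-5.3))])
print("pred hook",(np.array([.5338,-.1618])+.049*ex).round(4))
```

```text
railL [ 666.9 -123.6  160. ]
railR [ 658.1 -203.   160. ]
245 [(40, 153, 113), (42, 155, 105), (44, 153, 107), (46, 63, 194), (48, 53, 218), (50, 51, 213), (52, 50, 203), (54, 49, 194), (56, 53, 174), (58, 52, 151), (60, 54, 123), (62, 56, 101), (64, 49, 88), (66, 57, 71), (68, 155, 94), (70, 158, 97)]
300 [(40, 156, 118), (42, 160, 99), (44, 156, 103), (46, 60, 191), (48, 49, 215), (50, 48, 212), (52, 51, 205), (54, 46, 198), (56, 52, 175), (58, 57, 151), (60, 59, 122), (62, 56, 104), (64, 57, 85), (66, 62, 70), (68, 153, 95), (70, 154, 98)]
370 [(40, 152, 94), (42, 150, 97), (44, 158, 95), (46, 62, 193), (48, 49, 214), (50, 49, 219), (52, 50, 209), (54, 48, 196), (56, 55, 171), (58, 56, 150), (60, 57, 121), (62, 53, 102), (64, 53, 86), (66, 67, 65), (68, 156, 98), (70, 154, 98)]
rail right end [ 657.6 -209.1  160. ]
shelf edge low [ 649.8 -123.4  184. ]
hook [ 596.5 -155.   213.3]
hook [ 595.  -180.8  213.3]
hook [ 578.7 -155.1  216.3]
hook [ 576.6 -177.7  216.3]
hook top-cam [ 586.8 -169.2  216.3]
pred hook [ 0.5826 -0.1663]
```

Request:
move_arm --offset '[[0.5, 0, 0], [0.9, 0, 0], [1, 0, 0], [1, -0.1, 0], [1, -0.1, 0], [1, -0.1, 0], [1, 0, 0], [1, 0, 0], [0.6, 0, 0], [0, 0, 0]]' --dr '[[0, 0, 0], [0, 0, 0], [0, 0, 0], [0, 0, 0], [0, 0, 0], [0, 0, 0], [0, 0, 0], [0, 0, 0], [0, 0, 0], [0, 0, 0]]' --claw '[0.8, 0.8, 0.8, 0.8, 0.8, 0.8, 0.8, 0.8, 0.8, 0.8]'

```text
clock: 6.13
position: [0.6194, -0.1656, 0.1739]
tcp_rot: [0.971, -0.045, 0.233, 0.012]
force: [0.2, 0.4, -1.4]
finger_gap: 0.0114
finger_force: 25.0
```

Run:
```python
from h import *
grasp(); f=get("wrist"); g=get("scene")
a=f["pixels"][0:250,180:480]; b=g["pixels"][120:290,300:450]
cv2.imwrite("pics/w3.png",np.hstack([cv2.resize(a,(450,375)),cv2.resize(b,(331,375),interpolation=cv2.INTER_CUBIC)]))
```

```text
t 6.1333 grasp [ 0.6158 -0.1653  0.181 ] yaw -5.39 lean 26.95 q [-0.33  0.39  1.95  0.3   0.36  1.08] F [ 0.2   0.37 -1.36] gap 0.0114 ff 25.0
```

View pics/w3.png

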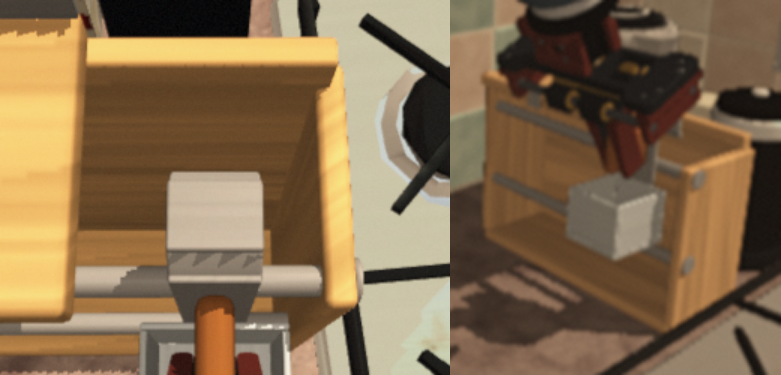

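The hook is over the open stretch: its plate is at crop (168–262, 172–250) and the rail at v≈280 runs behind the strap on both sides. One ray check before lowering.

Run:
```python
from h import *
f=get("wrist");c=cam(f);im=cv2.cvtColor(f["pixels"],cv2.COLOR_BGR2HSV)
for u in(250,270,375,385):
    m=[v for v in range(165,205) if im[v,u,1]<100]; vc=(m[0]+m[-1])/2; print(u,m[0],m[-1],(onz(c,u,vc,.160)*1000).round(1))
for v in(115,168): print("hook plate",(onz(c,323,v,.095+.121)*1000).round(1))
```

```text
250 174 194 [ 665.5 -128.8  160. ]
270 174 194 [ 664.5 -139.9  160. ]
375 173 194 [ 659.2 -198.4  160. ]
385 173 194 [ 658.7 -203.9  160. ]
hook plate [ 675.7 -170.6  216. ]
hook plate [ 653.6 -168.5  216. ]
```

Request:
move_arm --offset '[[-0.2, 0, 0], [0, 0, -0.5], [0, 0, -0.6], [0, 0, -0.6], [0, 0, -0.6], [0, 0, -0.6], [0, 0, -0.6], [0, 0, -0.5], [0, 0, -0.3], [0, 0, 0]]' --dr '[[0, 0, 0], [0, 0, 0], [0, 0, 0], [0, 0, 0], [0, 0, 0], [0, 0, 0], [0, 0, 0], [0, 0, 0], [0, 0, 0], [0, 0, 0]]' --claw '[0.8, 0.8, 0.8, 0.8, 0.8, 0.8, 0.8, 0.8, 0.8, 0.8]'

```text
clock: 7.12
position: [0.6154, -0.1654, 0.1296]
tcp_rot: [0.972, -0.046, 0.232, 0.012]
force: [-1.0, -0.2, -3.1]
finger_gap: 0.0118
finger_force: 25.0
```

Request:
move_arm --offset '[[0, 0, -0.1], [0, 0, -0.1], [0, 0, -0.1], [0, 0, 0], [0, 0, 0], [0, 0, 0], [0, 0, 0], [0, 0, 0], [0, 0, 0], [0, 0, 0]]' --dr '[[0, 0, 0], [0, 0, 0], [0, 0, 0], [0, 0, 0], [0, 0, 0], [0, 0, 0], [0, 0, 0], [0, 0, 0], [0, 0, 0], [0, 0, 0]]' --claw '[0.8, 0.8, 0.8, 0.8, 0.8, 0.8, 0.8, 0.8, 0.8, 0.8]'

```text
clock: 7.95
position: [0.6159, -0.1656, 0.1277]
tcp_rot: [0.972, -0.046, 0.232, 0.012]
force: [-0.6, -0.1, -2.1]
finger_gap: 0.0122
finger_force: 25.0
```

Run:
```python
from h import *
grasp()
```

```text
t 7.95 grasp [ 0.6123 -0.1652  0.1349] yaw -5.42 lean 26.89 q [-0.33  0.47  1.98  0.41  0.26  0.96] F [-0.65 -0.14 -2.1 ] gap 0.0122 ff 25.0
```

Request:
move_arm --offset '[[0, 0, -0.05], [0, 0, -0.05], [0, 0, -0.05], [0, 0, -0.05], [0, 0, 0], [0, 0, 0], [0, 0, 0], [0, 0, 0], [0, 0, 0], [0, 0, 0]]' --dr '[[0, 0, 0], [0, 0, 0], [0, 0, 0], [0, 0, 0], [0, 0, 0], [0, 0, 0], [0, 0, 0], [0, 0, 0], [0, 0, 0], [0, 0, 0]]' --claw '[0.8, 0.8, 0.8, 0.8, 0.8, 0.8, 0.8, 0.8, 0.8, 0.8]'

```text
clock: 8.78
position: [0.6163, -0.1657, 0.1262]
tcp_rot: [0.971, -0.046, 0.233, 0.012]
force: [-2.8, 1.3, 5.4]
finger_gap: 0.0118
finger_force: 25.0
```

Run:
```python
from h import *
grasp()
# target: mark y=53.5 in stand; rail dir
yaw=np.radians(-5.4); ey=np.array([-np.sin(yaw),np.cos(yaw)]); ex=np.array([np.cos(yaw),np.sin(yaw)])
s=sense(); M=R.from_quat(s["tcp_rot"]).as_matrix(); h=(s["position"]-.008*M[:,2])[:2]+.049*ex
o=np.array([.6713,-.0820]); print("hook stand",((h-o)@ex*1000).round(1),((h-o)@ey*1000).round(1)); k=.0535-(h-o)@ey; print("slide",k*100,(k*ey*100).round(2))
```

```text
t 8.7833 grasp [ 0.6127 -0.1654  0.1334] yaw -5.42 lean 26.96 q [-0.33  0.47  1.98  0.42  0.26  0.95] F [-2.83  1.25  5.42] gap 0.0118 ff 25.0
hook stand -1.5 -88.5
slide 14.202450961063166 [ 1.34 14.14]
```

Request:
move_arm --offset '[[0, 0, 0.1], [0.02, 0.3, 0.05], [0.07, 0.7, 0], [0.07, 0.8, 0], [0.08, 0.8, 0], [0.08, 0.8, 0], [0.08, 0.8, 0], [0.07, 0.8, 0], [0.07, 0.7, 0], [0.02, 0.3, 0]]' --dr '[[0, 0, 0], [0, 0, 0], [0, 0, 0], [0, 0, 0], [0, 0, 0], [0, 0, 0], [0, 0, 0], [0, 0, 0], [0, 0, 0], [0, 0, 0]]' --claw '[0.8, 0.8, 0.8, 0.8, 0.8, 0.8, 0.8, 0.8, 0.8, 0.8]'

```text
clock: 9.62
position: [0.6211, -0.1046, 0.1266]
tcp_rot: [0.972, -0.045, 0.232, 0.012]
force: [-0.0, -0.7, -2.0]
finger_gap: 0.0115
finger_force: 25.0
```

Run:
```python
from h import *
grasp()
```

```text
t 9.6167 grasp [ 0.6175 -0.1043  0.1337] yaw -5.38 lean 26.81 q [-0.21  0.46  2.    0.23  0.23  1.24] F [-0.03 -0.69 -1.96] gap 0.0115 ff 25.0
```

Request:
move_arm --offset '[[0.03, 0.4, 0], [0.07, 0.8, 0], [0.1, 1, 0], [0.1, 1, 0], [0.1, 1, 0], [0.1, 1, 0], [0.1, 1, 0], [0.1, 1, 0], [0.07, 0.6, 0], [0.02, 0.2, 0]]' --dr '[[0, 0, 0], [0, 0, 0], [0, 0, 0], [0, 0, 0], [0, 0, 0], [0, 0, 0], [0, 0, 0], [0, 0, 0], [0, 0, 0], [0, 0, 0]]' --claw '[0.8, 0.8, 0.8, 0.8, 0.8, 0.8, 0.8, 0.8, 0.8, 0.8]'

```text
clock: 10.45
position: [0.6292, -0.0248, 0.1268]
tcp_rot: [0.972, -0.045, 0.232, 0.012]
force: [-0.7, 0.0, -1.9]
finger_gap: 0.0121
finger_force: 25.0
```

Request:
move_arm --offset '[[0, 0, 0], [0, 0, 0], [0, 0, 0], [0, 0, 0], [0, 0, 0], [0, 0, 0], [0, 0, 0], [0, 0, 0], [0, 0, 0], [0, 0, 0]]' --dr '[[0, 0, 0], [0, 0, 0], [0, 0, 0], [0, 0, 0], [0, 0, 0], [0, 0, 0], [0, 0, 0], [0, 0, 0], [0, 0, 0], [0, 0, 0]]' --claw '[0.8, 0.8, 0.8, 0.8, 0.8, 0.8, 0.8, 0.8, 0.8, 0.8]'

```text
clock: 11.28
position: [0.6294, -0.0256, 0.1272]
tcp_rot: [0.972, -0.046, 0.232, 0.012]
force: [0.1, -0.3, -2.6]
finger_gap: 0.0121
finger_force: 25.0
```

Run:
```python
from h import *
grasp(); f=get("wrist"); g=get("scene"); 
import pickle; pickle.dump((f,g),open("w4.pkl","wb"))
a=f["pixels"][40:290,180:480]; b=g["pixels"][120:290,300:450]
cv2.imwrite("pics/w4.png",np.hstack([cv2.resize(a,(450,375)),cv2.resize(b,(331,375),interpolation=cv2.INTER_CUBIC)]))
```

```text
t 11.2833 grasp [ 0.6258 -0.0252  0.1343] yaw -5.42 lean 26.89 q [-0.05  0.46  2.   -0.11  0.22  1.71] F [ 0.08 -0.3  -2.55] gap 0.0121 ff 25.0
```

View pics/w4.png

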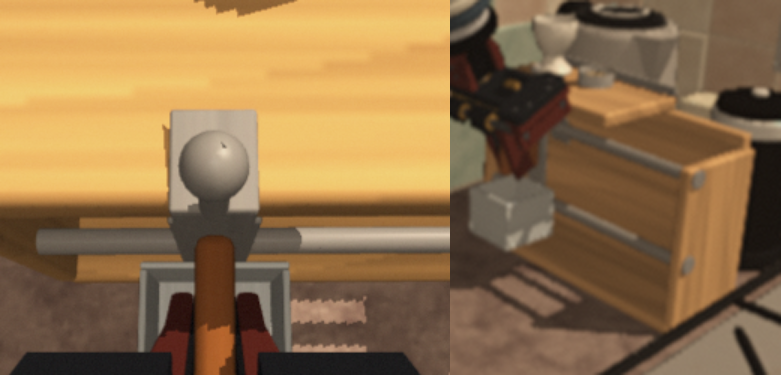

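The ball and clip (170–258, centre 214) line up with the fin (195–235, centre 215), so the caddy is at the pointer. Next I lower it, release and back out along the tool axis.

Request:
move_arm --offset '[[0, 0, -0.05], [0, 0, -0.05], [0, 0, -0.03], [0, 0, 0], [0, 0, 0], [0, 0, 0], [0, 0, 0], [0, 0, 0], [0, 0, 0], [0, 0, 0]]' --dr '[[0, 0, 0], [0, 0, 0], [0, 0, 0], [0, 0, 0], [0, 0, 0], [0, 0, 0], [0, 0, 0], [0, 0, 0], [0, 0, 0], [0, 0, 0]]' --claw '[0.8, 0.8, 0.8, 0.8, 1.2, 1.3, 1.5, 1.8, 2.2, 2.6]' --squeeze 5

```text
clock: 12.22
position: [0.6294, -0.0256, 0.1259]
tcp_rot: [0.972, -0.046, 0.232, 0.012]
force: [0.6, -0.2, 0.8]
finger_gap: 0.0244
finger_force: 0.0
```

Request:
move_arm --offset '[[0, 0, 0], [0, 0, 0], [0, 0, 0], [0, 0, 0], [0, 0, 0], [-0.2, 0, 0.4], [-0.4, 0, 0.8], [-0.5, 0.05, 0.9], [-0.5, 0.05, 0.9], [-0.5, 0.05, 0.9]]' --dr '[[0, 0, 0], [0, 0, 0], [0, 0, 0], [0, 0, 0], [0, 0, 0], [0, 0, 0], [0, 0, 0], [0, 0, 0], [0, 0, 0], [0, 0, 0]]' --claw '[3, 3.4, 3.8, 4, 4, 4, 4, 4, 4, 4]'

```text
clock: 13.05
position: [0.6078, -0.024, 0.1662]
tcp_rot: [0.971, -0.046, 0.232, 0.012]
force: [-0.0, -0.8, 0.6]
finger_gap: 0.04
finger_force: 0.0
```

Request:
move_arm --offset '[[-0.5, 0.05, 0.9], [-0.6, 0.05, 0.9], [-0.7, 0.05, 0.9], [-0.8, 0.05, 0.9], [-1, 0, 0.8], [-1, 0, 0.8], [-1, 0, 0.5], [-1, 0, 0.3], [-0.5, 0, 0], [0, 0, 0]]' --dr '[[0, 0, 0], [0, 0, 0], [0, 0, 0], [0, 0, 0], [0, 0, 0], [0, 0, 0], [0, 0, 0], [0, 0, 0], [0, 0, 0], [0, 0, 0]]' --claw '[4, 4, 4, 4, 4, 4, 4, 4, 4, 4]'

```text
clock: 13.88
position: [0.536, -0.0221, 0.2248]
tcp_rot: [0.972, -0.046, 0.232, 0.012]
force: [-0.1, 0.1, 0.1]
finger_gap: 0.0399
finger_force: 0.0
```

Run:
```python
from h import *
grasp(); f=get("wrist"); g=get("scene"); 
import pickle; pickle.dump((f,g),open("w5.pkl","wb"))
a=f["pixels"][40:290,180:480]; b=g["pixels"][120:290,300:450]
cv2.imwrite("pics/w5.png",np.hstack([cv2.resize(a,(450,375)),cv2.resize(b,(331,375),interpolation=cv2.INTER_CUBIC)]))
```

```text
t 13.8833 grasp [ 0.5324 -0.0217  0.232 ] yaw -5.42 lean 26.86 q [-0.05  0.16  2.13 -0.06  0.38  1.66] F [-0.06  0.09  0.11] gap 0.0399 ff 0.0
```

View pics/w5.png

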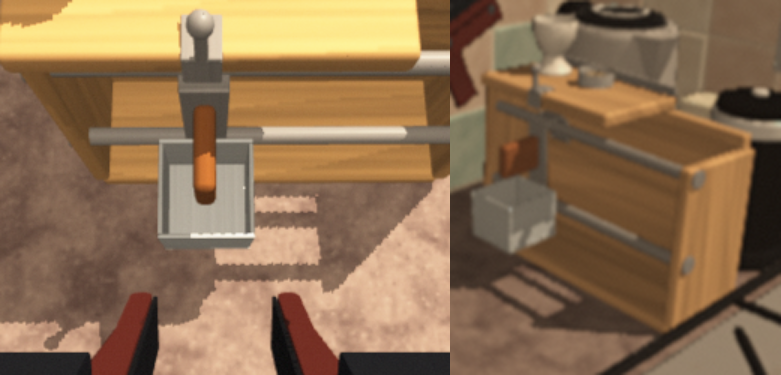

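The caddy hangs on the rail, with its strap (u≈204) under the pointer clip (u≈202) and clear of the worktop. The gripper is free. I'll let it settle, check for stillness and hand in.

Request:
move_arm --offset '[[0, 0, 0], [0, 0, 0], [0, 0, 0], [0, 0, 0], [0, 0, 0], [0, 0, 0], [0, 0, 0], [0, 0, 0], [0, 0, 0], [0, 0, 0]]' --dr '[[0, 0, 0], [0, 0, 0], [0, 0, 0], [0, 0, 0], [0, 0, 0], [0, 0, 0], [0, 0, 0], [0, 0, 0], [0, 0, 0], [0, 0, 0]]' --claw '[4, 4, 4, 4, 4, 4, 4, 4, 4, 4]'

```text
clock: 14.82
position: [0.5374, -0.0221, 0.2249]
tcp_rot: [0.972, -0.046, 0.232, 0.012]
force: [0.2, -0.1, 0.4]
finger_gap: 0.0403
finger_force: 0.0
```

Run:
```python
from h import *
import pickle
_,g=pickle.load(open("w5.pkl","rb"))
a=g["pixels"]; b=get("scene")["pixels"]
d=cv2.absdiff(a,b)[180:260,300:345].max(2); print("changed px",int((d>25).sum()),d.mean())
if (d>25).sum()<40: print(close_job())
```

```text
changed px 0 1.0875
the job is handed in; nothing more can be done
None
```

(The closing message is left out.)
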